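# Empty the prep tray and stack it

## Task

Lift the loaded prep tray, carry it level to the mixing bowl and tip the onion and the lemon out over the tray's open edge into the bowl, gently from close above, without touching the food. Then set the emptied tray gently and squarely on the other, empty tray, open edge above open edge, all four feet fully down in the sockets of the tray below, and let go. Leave the bowl, the lower tray, the pepper mill and the jam jar standing where they are.

Things in the scene. Friction and masses are not known exactly. Their poses are not given: they have to be found in the camera images.
- loaded_tray: steel prep tray, lips on three sides, holding an onion (handle end) and a lemon (open end). Origin: its centre, level with its foot tips (z up). Open edge at +x (x = 100 mm), D-handle at -x; 136 mm wide, x = -140 to 100. Floor 180 x 92 mm, top at z = 18, 4 mm thick; lips at y = +-46 to 50 and x = -80 to -84, up to z = 54; corner posts to z = 66. 0.17 to 0.31 kg.
- loaded_tray_foot (a point): tip of the foot pin under the loaded tray's corner post at tray frame 75, 57, 0 mm; the four posts (22 mm square) stand at x = +-75, y = +-57, z = 14 to 66, each with a 13 mm square pin below it (z = 0 to 14). The tray may shift in the fingers when tipped
- empty_tray_socket (a point): centre of the mouth of the socket in the matching post of the empty tray (its frame 75, 57, 66 mm); each of its four post tops has a square socket 16 mm wide, 20 mm deep. Stacked home, the pins stand in the sockets, post on post, and the upper tray's origin is 52 mm above the lower's
- loaded_tray_mouth (a point): middle of the open edge of the loaded tray, on top of its floor (tray frame 100, 0, 18 mm)
- loaded_tray_handle (a point): grip point of the loaded tray's handle (tray frame -130, 0, 50 mm), on a flat bar 10 mm thick, 86 mm wide in y, 28 mm high, its middle 4 mm lower along it. The bar flares outward: its top leans 25 degrees towards -x, so it is gripped squarely along the line from above -x, pointing down and 25 degrees towards +x. 35 mm clear to the back lip, 74 mm between its side arms
- empty_tray: steel prep tray, lips on three sides, empty, same make as the other. Origin: its centre, level with its foot tips (z up). Open edge at +x (x = 100 mm), D-handle at -x; 136 mm wide, x = -140 to 100. Floor 180 x 92 mm, top at z = 18, 4 mm thick; lips at y = +-46 to 50 and x = -80 to -84, up to z = 54; corner posts to z = 66. 0.30 kg, loose on the worktop.
- bowl: round steel mixing bowl, 176 mm across the rim, 76 mm high, 110 mm across the foot, wall 3 mm; origin at the centre of its underside; 0.6 kg, loose on the worktop. (Over the worktop to its left, beyond y = 0.38 m, a wall cabinet hangs from 0.46 m up.)
- bowl_rim (a point): centre of the bowl's mouth, at rim height (76 mm above its underside)
- onion_center (a point): centre of the onion, a roundish red onion about 63 x 59 mm, 66 mm tall, 0.09 kg; it slides on the tray at 25 to 36 degrees of tilt, or rolls sooner
- lemon_center (a point): centre of the lemon, 75 mm long, 59 mm thick, 0.12 kg; slides or rolls like the onion
- onion: the onion itself; its origin is on its underside as it lies at the start and turns with it
- lemon: the lemon itself; its origin is on its underside as it lies at the start and turns with it
- pepper_mill: wooden pepper mill, 58 mm across, 170 mm tall, origin under its centre; a bystander left of the work
- jam_jar: glass jam jar, 65 mm across, 100 mm tall, origin under its centre; a bystander in front of the sink
Things that resemble listed ones, but are neither listed nor needed, are in the scene too. What is shaped like the lemon but black or orange is not meant.

How it is judged:
By the outcome, as a careful person would: the job done as asked, in the order asked, and still so for the second after the job is handed in, with the robot touching nothing.
It also fails if it takes over 58 s, if anything falls off the work surface, if the arm or the gripper's body presses on something with over 40 N, if the wrist force passes 120 N, or if a joint passes its speed limit or range.

## Robot

A 6-joint arm with a two-finger parallel gripper is mounted at the origin on a cart in front of the work surface, level with it; the furniture and walls round the work are solid. World frame = base frame: x ahead of the robot, y to its left, z up, the work surface at z = 0. Lengths are in m, angles in degrees, forces in N, time in s.
With the tool pointing down it reaches from about 0.425 to 0.95 m from the base axis. Payload 3.5 kg.
Tool frame: the origin (TCP) lies on the centre line of the jaws, within the pads' length; the fingertips stand 22 mm ahead of it and the grasp point (between the pads) lies 3 mm ahead of it; z points along the fingers, y is the line along which they close (so a half turn about z gives the same grasp; the last joint's range is limited). The gripper opens to 85 mm and grips with 20 to 120 N. Pads are 22 mm wide; open, the fingers measure 114 mm over their backs; the gripper's body (76 mm by 85 mm) begins 54 mm behind the grasp point. The pads swing forward as they close: fully open they stand 13 mm farther back than shut.
Start: joints at [-79.125, 16.404, 90.338, -0, 73.258, -8.594], TCP at [0.225, -0.636, 0.253] pointing down, gripper open.
Joint ranges: [-158.93, 158.93], [-51.34, 127.21], [12.03, 142.37], [-87.48, 267.48], [13.55, 161.25], [-162.69, 162.69]. Speed limits (degrees/s): [159.86, 159.86, 180, 180, 180, 180].

## Interface

Orientations are given as [roll, pitch, yaw] about the fixed x, y, z axes, in that order (R = Rz(yaw) Ry(pitch) Rx(roll)).
In Python, from rig import * gives the robot as it stands. The module is installed in compiled form; this text tells all that it offers.
- The arm moves only by the tool play_rows, never from a script. Its argument "rows" is a list of rows, each a list of 7 numbers: the shift along the tool's x, y, z normalised to -1 to 1, where 1 is 1 m, then the turn, a rotation vector about the tool's x, y, z normalised to -1 to 1, where 1 is 45 degrees, then the opening, from 0 (shut) to 1 (fully open). In form: [[tx, ty, tz, rx, ry, rz, fingers], ...]. A call has 1 to 5 rows; each row is the pose to reach, as a shift and turn from the pose commanded when the call began, along the tool's axes at that moment; what a row does not reach only later rows make up. A row lasts 1/12 s, in which the tool goes at most 41.7 mm and 7.16 degrees, less where a joint would pass 70% of its speed; a pose out of reach is approached as far as the arm can. A call with a number of a shift or a turn outside -1 to 1 is refused whole. A call with a gripper value outside its range is refused whole. The fingers move at their own pace and stop on an object; "squeeze" is the grip in N (left out, the last holds). Time passes only in rows, so rows that repeat a pose let the fingers close. It gives the time, the measured TCP pose, the force, the opening and the grip force at its end, in the units of the state.
- get_obs(): the state, without advancing time (a new reading comes with each control period).
- snapshot(name): name is "scene" or "top"; returns (picture, depth): 480x640x3 uint8, red, green, blue; 480x640 float32, m along the optical axis (not along the pixel's ray), 0 where there is no reading.
- camera_info(name): a dict with "vfov" (degrees; the focal length in pixels is half the picture's height over the tangent of half this angle, whatever the lens; pixels are square), "cx", "cy" (the principal point, pixels), "dist_coeffs" ([k1, k2, p1, p2, k3] as OpenCV has them; the pictures are not rectified), "T" (4x4, takes a point from camera to world coordinates). Camera axes: x right, y down, z forward; pixel columns grow to the right and rows downward; lengths in m; the calibration is good to about 2 mm. A picture is of the moment at which its call begins. camera_info takes no time and is no camera call.
- finish_job(): hands the job in; it is judged then, once.
Trained networks look in the newest picture that a camera, given by its name, has taken for a name from the list of things; names that differ only in an ending like _2 or _b are one class to them, and where a whole thing is asked for, a point or a joint stands for the part that bears it (a point fixed in the world has none). Each returns a list of dicts, best first, with "conf" (0 to 1); they miss things now and then, are a little off and sometimes report something else, mostly with a low value. They report only what shows in the picture. A call takes as long as a camera call. They do not tell look-alikes from the thing itself.
- cut_out(label, camera): "pixels" (480x640 bool, what is visible of it).
- spot_point(label, camera): "point" ([x, y, z] in m, in the coordinates of the camera as it stood for that picture, good to about 4 mm: a listed point, or the origin of a listed thing).
The state is a dict: "clock": time; "joints": joint angles; "qvel": joint speeds; "joint_torque": joint torques, N m; "tcp_pos": TCP position; "ee_rot": TCP orientation; "force": force on the tool from outside, world axes, zero at the start; "ft_torque": the same for the moment, N m; "gripper_width": finger opening in m; "grip_force": force on a finger pad.
Only numpy, scipy, OpenCV 4.12 (cv2) and the standard library are available. Lean on these libraries where they do the work, as an engineer would, in place of code of your own. Each camera call takes 0.05 s, during which the arm holds its last target. There are 200 camera calls.

## Working session

There is one attempt and no reset: what is moved stays moved. The work goes in short steps, Python scripts to look and compute and a tool call to move; the robot and the scene stay as the last step left them, time stands still between calls to the robot, and variables do not carry over. Pictures are saved under pics/ and viewed, at most 10 in all, crops included, and the job is handed in when it is done.

Besides the shell and the picture viewer there is one more tool, called after ">>>" as a command line: name --pt "numbers of a row" for each row, then --argument value for the rest. play_rows: Moves the arm, as the interface text tells. Scaled input: -1 to 1 covers 1 m each way for a shift and 45 degrees each way for a turn. Its arguments: {"type":"object","properties":{"rows":{"type":"array"},"squeeze":{"type":"number"}},"required":["rows"]}

```bash
mkdir -p pics; cat > h.py <<'E'
from rig import *
import numpy as np, cv2
from scipy.spatial.transform import Rotation as R
def world(p,cam):
    T=np.array(camera_info(cam)["T"]); return T[:3,:3]@np.array(p)+T[:3,3]
def spots(labels,cams=("scene","top"),n=3):
    for l in labels:
        for c in cams:
            print(l,c,[(np.round(world(d["point"],c),4).tolist(),round(d["conf"],2)) for d in spot_point(l,c)[:n]])
def cloud(cam,depth):
    i=camera_info(cam); T=np.array(i["T"]); f=240/np.tan(np.radians(i["vfov"]/2))
    K=np.array([[f,0,i["cx"]],[0,f,i["cy"]],[0,0,1]])
    u,v=np.meshgrid(np.arange(640.),np.arange(480.))
    n=cv2.undistortPoints(np.stack([u.ravel(),v.ravel()],1)[:,None],K,np.array(i["dist_coeffs"]))[:,0].reshape(480,640,2)
    P=np.dstack([n[...,0]*depth,n[...,1]*depth,depth])
    return P@T[:3,:3].T+T[:3,3]
E
python3 - <<'E'
from h import *
for c in("scene","top"):
    p,d=snapshot(c); cv2.imwrite(f"pics/{c}0.png",p[...,::-1]); np.save(f"{c}0.npy",d)
    print(c,camera_info(c))
spots(["loaded_tray","loaded_tray_foot","empty_tray","empty_tray_socket","loaded_tray_mouth","loaded_tray_handle","bowl","bowl_rim","onion_center","lemon_center","pepper_mill","jam_jar"])
print(get_obs())
E
```

```text
scene {'vfov': 55.752885138428034, 'cx': 319.69919786388215, 'cy': 236.27500240806248, 'dist_coeffs': array([0.03298661, 0.        , 0.        , 0.        , 0.        ]), 'T': array([[ 0.94108992,  0.28119934, -0.18782089,  0.75698947],
       [ 0.33807052, -0.79489717,  0.50383212, -0.49582792],
       [-0.00762104, -0.53764804, -0.84313493,  1.02587861],
       [ 0.        ,  0.        ,  0.        ,  1.        ]])}
top {'vfov': 49.01935345190629, 'cx': 322.10061518672086, 'cy': 233.13042463614573, 'dist_coeffs': array([-0.09727948,  0.        ,  0.        ,  0.        ,  0.        ]), 'T': array([[-0.20309804, -0.9072598 ,  0.36828094, -0.01356625],
       [-0.97912925,  0.18527646, -0.08353772,  0.20534814],
       [ 0.00755662, -0.37756098, -0.92595389,  1.48369921],
       [ 0.        ,  0.        ,  0.        ,  1.        ]])}
loaded_tray scene [([0.6268, 0.0589, 0.0009], 0.97)]
loaded_tray top [([0.6277, 0.0565, 0.0014], 0.77)]
loaded_tray_foot scene [([0.7055, 0.1146, -0.0043], 0.96)]
loaded_tray_foot top [([0.701, 0.1172, 0.0026], 0.56)]
empty_tray scene [([0.6379, -0.1066,
[... 1348 characters left out ...]
ne []
jam_jar top []
{'clock': 1.3, 'joints': array([-7.91241607e+01,  1.64025204e+01,  9.03376565e+01, -1.12105671e-03,
        7.32587440e+01, -8.59543713e+00]), 'qvel': array([-0.07667768, -0.07156169,  0.03685354, -0.10981145,  0.03323303,
        0.03403174]), 'joint_torque': array([-1.15693150e-03, -4.05965030e+01, -2.92928857e+01, -1.39662711e-04,
        6.57720248e-04,  3.89363763e-06]), 'tcp_pos': array([ 0.2250103 , -0.63637984,  0.25334523]), 'ee_rot': array([1.79999093e+02, 1.22276471e-03, 1.94715993e+01]), 'force': array([ 0.27375837, -0.54282107,  0.05100728]), 'ft_torque': array([ 0.039441  , -0.0110275 , -0.01109972]), 'grip_force': 0.0, 'gripper_width': 0.08576054487147777}
```

View pics/scene0.png

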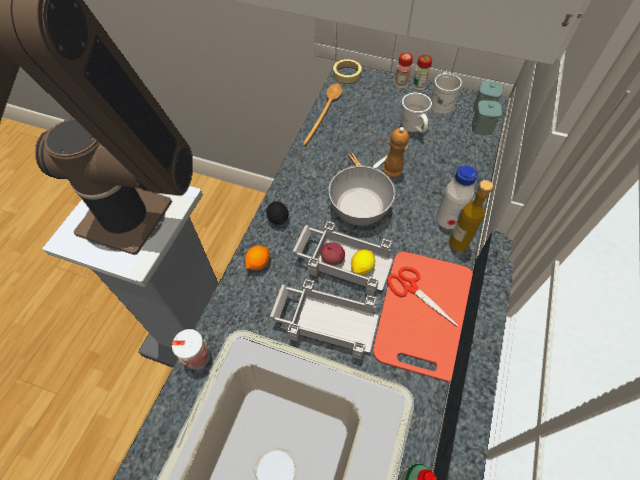

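View pics/top0.png

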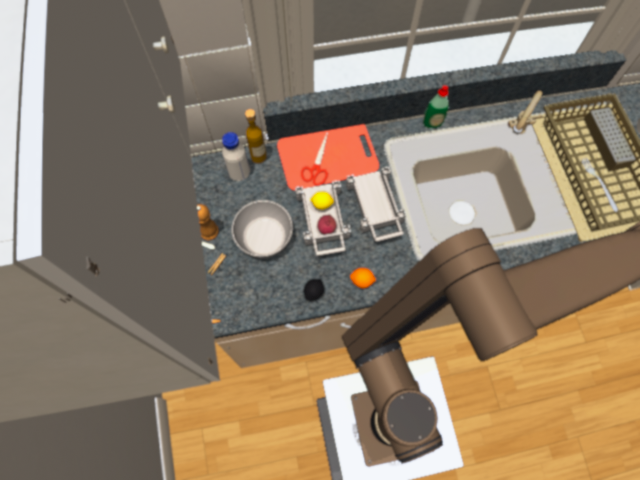

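```bash
cat >> h.py <<'E'
from scipy.optimize import minimize
from scipy.spatial import cKDTree
PC=np.array([[75,57],[75,-57],[-75,57],[-75,-57]])/1000
def fit_tray(W,x,y,yaw,ztop=.066,tol=.006,verbose=1):
    """planar pose of a tray from its four post tops (mean-shift style square centring)"""
    P=W.reshape(-1,3); P=P[(abs(P[:,2]-ztop)<tol)]
    p=np.array([x,y,np.radians(yaw)])
    def rot(a): return np.array([[np.cos(a),-np.sin(a)],[np.sin(a),np.cos(a)]])
    for it in range(15):
        L=(P[:,:2]-p[:2])@rot(p[2]); c=[];n=[];z=[]
        h=.020 if it<5 else .015
        for q in PC:
            m=(abs(L-q)<h).all(1); n.append(m.sum())
            # centre of extent: midpoint of robust percentiles
            c.append((np.percentile(L[m],4,axis=0)+np.percentile(L[m],96,axis=0))/2 if m.sum()>5 else q); z.append(np.median(P[m,2]) if m.any() else np.nan)
        c=np.array(c); A=c-c.mean(0)
        da=np.sum(PC[:,0]*A[:,1]-PC[:,1]*A[:,0])/np.sum(PC*A)
        p[:2]+=rot(p[2])@c.mean(0); p[2]+=da
    res=(c-PC)*1000
    if verbose: print("  n",n,"res mm",np.round(res,1).tolist(),"z",np.round(z,4))
    return np.r_[p[:2],np.degrees(p[2])]
E
python3 - <<'E'
from h import *
for c in("scene","top"):
    W=cloud(c,np.load(c+"0.npy"))
    print(c,"loaded",fit_tray(W,.627,.058,0)); print(c,"empty",fit_tray(W,.6385,-.106,0))
    # bowl rim circle
    P=W.reshape(-1,3); m=(abs(P[:,2]-.075)<.005)&(np.hypot(P[:,0]-.602,P[:,1]-.245)<.11)
    q=P[m]; A=np.c_[2*q[:,:2],np.ones(len(q))]; s=np.linalg.lstsq(A,(q[:,:2]**2).sum(1),rcond=None)[0]
    print("bowl",s[:2],np.sqrt(s[2]+s[0]**2+s[1]**2),m.sum())
    m=(P[:,2]>.08)&(P[:,2]<.12)&(P[:,0]>.2)&(P[:,0]<.5)&(P[:,1]>-.4)&(P[:,1]<0)
    print("jar",m.sum(),np.median(P[m],0) if m.any() else 0)
    m=(P[:,2]>.04)&(P[:,2]<.06)&(P[:,0]>.46)&(P[:,0]<.53)&(P[:,1]>0)&(P[:,1]<.11)
    print("handle", m.sum(), P[m].mean(0), P[m].min(0),P[m].max(0))
E
```

```text
n [np.int64(39), np.int64(48), np.int64(41), np.int64(46)] res mm [[-0.1, -0.1], [-0.2, 0.2], [0.2, -0.6], [0.2, 0.5]] z [0.0637 0.0636 0.0637 0.0637]
scene loaded [ 0.62814508  0.05909418 -1.21428043]
  n [np.int64(49), np.int64(55), np.int64(51), np.int64(52)] res mm [[-0.2, -0.3], [-0.5, 0.3], [0.3, -0.2], [0.4, 0.1]] z [0.0644 0.0643 0.0635 0.0648]
scene empty [ 0.63948155 -0.10819693  3.55242567]
bowl [0.60008088 0.24372478] 0.08574931145877057 281
jar 769 [ 0.3793556  -0.28752513  0.09918562]
handle 286 [0.50424366 0.05969347 0.05073407] [0.490583   0.01797411 0.04001947] [0.52995794 0.10568701 0.05954965]
  n [np.int64(26), np.int64(29), np.int64(32), np.int64(32)] res mm [[-0.4, -0.3], [-0.2, 0.1], [0.3, -0.1], [0.4, 0.2]] z [0.0647 0.0633 0.064  0.0641]
top loaded [ 0.62578604  0.06083231 -1.28189667]
  n [np.int64(31), np.int64(28), np.int64(29), np.int64(31)] res mm [[-0.1, -1.7], [0.8, 1.6], [0.0, -1.4], [-0.7, 1.5]] z [0.0636 0.0638 0.0639 0.0647]
top empty [ 0.6377495  -0.10489817  3.51520581]
bowl [0.59806927 0.2460393 ] 0.0856381224522361 243
jar 0 0
handle 131 [0.50161649 0.06382589 0.05287826] [0.48896524 0.0202338  0.04156904] [0.52917594 0.10712776 0.05972251]
```

```bash
cat >> h.py <<'E'
def toolR(yaw,tilt):
    """tray yaw (deg); tilt of tool from down towards tray +x (25=grip pose when level; 25-theta when tipped theta)"""
    t=np.radians(tilt)
    B=np.array([[0,np.cos(t),np.sin(t)],[1,0,0],[0,np.sin(t),-np.cos(t)]])
    return R.from_euler('z',yaw,degrees=True)*R.from_matrix(B)
def cur():
    o=get_obs(); return np.array(o["tcp_pos"]),R.from_euler('xyz',o["ee_rot"],degrees=True)
def legs(wps,start=None,nd=3):
    p,r=start or cur()
    for P,Q in wps:
        t=np.round(r.inv().apply(np.array(P)-p),nd); w=np.round((r.inv()*Q).as_rotvec(degrees=True)/45,nd)
        print([float(v) for v in np.r_[t,w]],"| %.0f mm %.1f deg"%(1000*np.linalg.norm(t),45*np.linalg.norm(w)))
        p=p+r.apply(t); r=r*R.from_rotvec(w*45,degrees=True)
    print("end",np.round(p,4),r.as_euler('xyz',degrees=True).round(2))
E
python3 - <<'E'
from h import *
y=-1.25; d=toolR(y,25).apply([0,0,1]); g=np.array([.627,.060,0])+R.from_euler('z',y,degrees=True).apply([-.13,0,.05])-.003*d
print(g,d)
legs([([.34,-.50,.27],toolR(-48,0)),([.44,-.33,.28],toolR(-25,4)),([.5,-.14,.28],toolR(-6,10)),([.48,.04,.24],toolR(y,22)),(g-.10*d,toolR(y,25))])
E
```

```text
[0.49576338 0.06286359 0.05271892] [ 0.42251769 -0.00921937 -0.90630779]
[0.154, -0.09, -0.017, 0.0, 0.0, -0.501] | 179 mm 22.5 deg
[0.188, -0.06, -0.01, -0.088, 0.018, -0.511] | 198 mm 23.3 deg
[0.197, -0.025, -0.001, -0.132, 0.051, -0.419] | 199 mm 19.9 deg
[0.178, -0.045, 0.032, -0.266, 0.03, -0.101] | 186 mm 12.9 deg
[0.023, -0.062, 0.08, -0.067, -0.0, -0.0] | 104 mm 3.0 deg
end [0.4532 0.0641 0.1428] [ 1.550e+02 -2.000e-02  8.874e+01]
```

>>> play_rows --pt "0.154 -0.09 -0.017 0 0 -0.501 0.38" --pt "0.154 -0.09 -0.017 0 0 -0.501 0.38" --pt "0.154 -0.09 -0.017 0 0 -0.501 0.38" --pt "0.154 -0.09 -0.017 0 0 -0.501 0.38" --pt "0.154 -0.09 -0.017 0 0 -0.501 0.38"

```text
clock: 1.72
tcp_pos: [0.3433, -0.4965, 0.2713]
ee_rot: [180.0, -0.1, 42.3]
force: [-0.1, 0.0, 0.7]
gripper_width: 0.0326
grip_force: 0.0
```

>>> play_rows --pt "0.188 -0.06 -0.01 -0.088 0.018 -0.511 0.38" --pt "0.188 -0.06 -0.01 -0.088 0.018 -0.511 0.38" --pt "0.188 -0.06 -0.01 -0.088 0.018 -0.511 0.38" --pt "0.188 -0.06 -0.01 -0.088 0.018 -0.511 0.38" --pt "0.188 -0.06 -0.01 -0.088 0.018 -0.511 0.38"

```text
clock: 2.13
tcp_pos: [0.4405, -0.3274, 0.2808]
ee_rot: [175.9, -0.0, 65.1]
force: [1.4, -0.8, -0.4]
gripper_width: 0.0322
grip_force: 0.0
```

>>> play_rows --pt "0.197 -0.025 -0.001 -0.132 0.051 -0.419 0.38" --pt "0.197 -0.025 -0.001 -0.132 0.051 -0.419 0.38" --pt "0.197 -0.025 -0.001 -0.132 0.051 -0.419 0.38" --pt "0.197 -0.025 -0.001 -0.132 0.051 -0.419 0.38" --pt "0.197 -0.025 -0.001 -0.132 0.051 -0.419 0.38"

```text
clock: 2.55
tcp_pos: [0.5003, -0.1383, 0.2799]
ee_rot: [169.9, 0.0, 84.0]
force: [0.7, -0.2, 0.6]
gripper_width: 0.0326
grip_force: 0.0
```

>>> play_rows --pt "0.178 -0.045 0.032 -0.266 0.03 -0.101 0.38" --pt "0.178 -0.045 0.032 -0.266 0.03 -0.101 0.38" --pt "0.178 -0.045 0.032 -0.266 0.03 -0.101 0.38" --pt "0.178 -0.045 0.032 -0.266 0.03 -0.101 0.38" --pt "0.178 -0.045 0.032 -0.266 0.03 -0.101 0.38"

```text
clock: 2.97
tcp_pos: [0.4784, 0.0436, 0.2388]
ee_rot: [158.1, -0.1, 88.9]
force: [0.3, -0.9, 0.5]
gripper_width: 0.0326
grip_force: 0.0
```

>>> play_rows --pt "0.012 -0.031 0.04 -0.034 0 0 0.38" --pt "0.023 -0.062 0.08 -0.067 0 0 0.38" --pt "0.023 -0.062 0.08 -0.067 0 0 0.38" --pt "0.023 -0.062 0.08 -0.067 0 0 0.38" --pt "0.023 -0.062 0.08 -0.067 0 0 0.38"

```text
clock: 3.38
tcp_pos: [0.453, 0.0641, 0.1424]
ee_rot: [155.1, -0.0, 88.8]
force: [1.4, 1.1, 0.5]
gripper_width: 0.0321
grip_force: 0.0
```

```bash
python3 - <<'E'
from h import *
o=get_obs(); print(o["joints"].round(1),o["tcp_pos"],o["ee_rot"])
y=-1.25; d=toolR(y,25).apply([0,0,1]); g=np.array([.627,.060,0])+R.from_euler('z',y,degrees=True).apply([-.13,0,.05])-.003*d
legs([(g,toolR(y,25))],nd=4)
p,dd=snapshot("scene"); W=cloud("scene",dd); fit_tray(W,.628,.059,-1.2)
cv2.imwrite("pics/pre.png",cv2.resize(p[190:310,200:400,::-1],None,fx=4,fy=4))
E
```

```text
[ -5.6 -17.  138.3   3.4  33.8  -6.8] [0.45296533 0.0640949  0.1423788 ] [ 1.55077177e+02 -2.21739169e-02  8.87562263e+01]
[-0.0003, 0.001, 0.0994, -0.0017, -0.0005, -0.0001] | 99 mm 0.1 deg
end [0.4957 0.0629 0.0527] [155.     0.    88.75]
  n [np.int64(39), np.int64(47), np.int64(42), np.int64(49)] res mm [[-0.2, 0.1], [-0.4, -0.1], [0.2, -0.3], [0.4, 0.3]] z [0.0633 0.064  0.0636 0.0635]
```

View pics/pre.png

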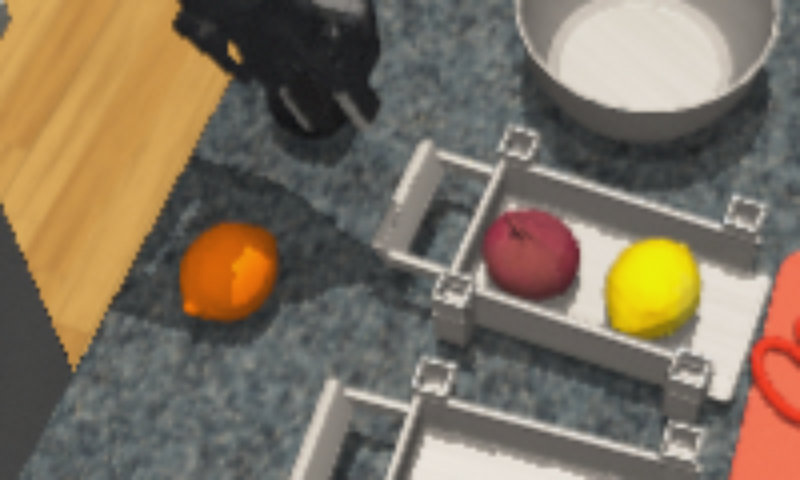

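>>> play_rows --pt "0 0.001 0.03 0 0 0 0.38" --pt "0 0.001 0.06 0 0 0 0.38" --pt "0 0.001 0.08 0 0 0 0.38" --pt "0 0.001 0.0994 0 0 0 0.38" --pt "0 0.001 0.0994 0 0 0 0.38"

```text
clock: 3.85
tcp_pos: [0.4983, 0.0621, 0.0528]
ee_rot: [155.0, -0.0, 88.6]
force: [-0.7, -0.5, -0.1]
gripper_width: 0.0326
grip_force: 0.0
```

```bash
python3 - <<'E'
from h import *
o=get_obs(); print(o["joints"].round(1),o["tcp_pos"],o["ee_rot"],o["force"])
for c in("scene","top"):
    p,dd=snapshot(c); W=cloud(c,dd); print(fit_tray(W,.628,.059,-1.2))
    if c=="scene": cv2.imwrite("pics/g1.png",cv2.resize(p[190:290,240:400,::-1],None,fx=5,fy=5,interpolation=cv2.INTER_CUBIC))
E
```

```text
[ -5.3   1.3 134.4   5.   19.4  -8.3] [0.49832039 0.06208725 0.05276188] [ 1.55033056e+02 -2.47262732e-02  8.86465242e+01] [-0.72077036 -0.54414651 -0.10365967]
  n [np.int64(39), np.int64(45), np.int64(37), np.int64(43)] res mm [[-0.3, -0.3], [-0.1, -0.0], [-0.1, -0.2], [0.5, 0.5]] z [0.0641 0.0638 0.0639 0.0636]
[ 0.62810825  0.05904989 -1.51913789]
  n [np.int64(29), np.int64(27), np.int64(32), np.int64(30)] res mm [[-0.4, -0.2], [-0.4, 0.2], [0.5, -0.0], [0.3, -0.1]] z [0.0647 0.0647 0.0643 0.064 ]
[ 0.62587748  0.06088882 -1.26426797]
```

View pics/g1.png

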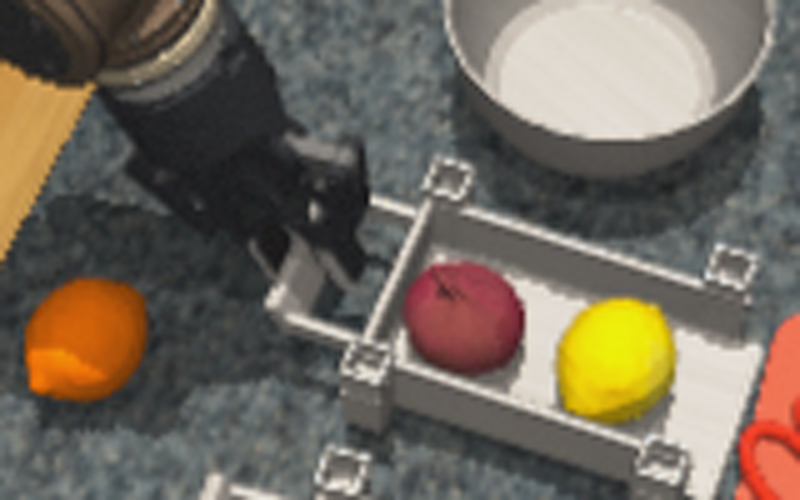

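>>> play_rows --pt "0 0 0 0 0 0 0.38" --pt "0 0 0 0 0 0 0.2" --pt "0 0 0 0 0 0 0.12" --pt "0 0 0 0 0 0 0.05" --pt "0 0 0 0 0 0 0" --squeeze 110

```text
clock: 4.37
tcp_pos: [0.4967, 0.0631, 0.055]
ee_rot: [154.9, -0.0, 88.7]
force: [-6.4, -1.7, 9.6]
gripper_width: 0.008
grip_force: 107.6
```

>>> play_rows --pt "0 0 0 0 0 0 0" --pt "0 0 0 0 0 0 0" --pt "0 0 0 0 0 0 0" --pt "0 0 0 0 0 0 0"

```text
clock: 4.7
tcp_pos: [0.4967, 0.0631, 0.055]
ee_rot: [154.9, -0.0, 88.7]
force: [-6.8, -1.5, 9.7]
gripper_width: 0.0083
grip_force: 107.6
```

```bash
python3 - <<'E'
from h import *
o=get_obs(); print(o["joints"].round(1),o["tcp_pos"],o["ee_rot"],o["force"],o["ft_torque"])
for c in("scene","top"):
    p,dd=snapshot(c); W=cloud(c,dd); print(fit_tray(W,.628,.059,-1.2))
p,r=cur(); legs([(p+[0,0,.10],r)],nd=4)
E
```

```text
[ -5.2   0.8 134.7   5.   19.5  -8.2] [0.49668977 0.06306797 0.05497322] [ 1.54884148e+02 -1.47956112e-02  8.87431571e+01] [-6.80975673 -1.47852665  9.68071806] [-0.25346255  0.59810741 -0.11941514]
  n [np.int64(42), np.int64(44), np.int64(41), np.int64(46)] res mm [[-0.1, -0.2], [-0.4, 0.2], [0.1, -0.3], [0.4, 0.3]] z [0.0635 0.0632 0.0634 0.0636]
[ 0.62867243  0.05928608 -1.31756533]
  n [np.int64(29), np.int64(25), np.int64(31), np.int64(31)] res mm [[-0.6, -0.6], [0.2, 0.1], [-0.1, 0.0], [0.5, 0.5]] z [0.0641 0.0632 0.0639 0.064 ]
[ 0.62646211  0.06073168 -1.22395212]
[0.0, 0.0424, -0.0905, 0.0, 0.0, 0.0] | 100 mm 0.0 deg
end [0.4966 0.0631 0.1549] [ 1.5489e+02 -2.0000e-02  8.8750e+01]
```

>>> play_rows --pt "0 0.0015 -0.003 0 0 0 0" --pt "0 0.0045 -0.009 0 0 0 0" --pt "0 0.008 -0.017 0 0 0 0" --pt "0 0.0115 -0.0245 0 0 0 0" --pt "0 0.0127 -0.0272 0 0 0 0"

```text
clock: 5.22
tcp_pos: [0.4965, 0.0632, 0.0845]
ee_rot: [154.9, -0.0, 88.8]
force: [0.8, -0.9, -4.3]
gripper_width: 0.0083
grip_force: 107.6
```

```bash
python3 - <<'E'
from h import *
o=get_obs(); print(o["joints"].round(1),o["tcp_pos"],o["ee_rot"],o["force"],o["ft_torque"])
for c in("scene","top"):
    p,dd=snapshot(c); W=cloud(c,dd); print(fit_tray(W,.628,.059,-1.2,ztop=.094,tol=.008))
    P=W.reshape(-1,3); P=P[(abs(P[:,2]-.094)<.012)]
E
```

```text
[ -5.2  -3.2 134.4   4.1  23.9  -7.3] [0.496464   0.06318343 0.08453239] [ 1.54925377e+02 -1.79633206e-02  8.87512944e+01] [ 0.82800624 -0.90071762 -4.25082247] [-0.01118867  1.01680677 -0.05386871]
  n [np.int64(50), np.int64(60), np.int64(55), np.int64(60)] res mm [[-0.6, -0.2], [-0.1, -0.0], [0.3, 0.2], [0.4, 0.0]] z [0.0904 0.0906 0.0915 0.0922]
[ 0.62869491  0.05907512 -1.30550236]
  n [np.int64(37), np.int64(42), np.int64(38), np.int64(41)] res mm [[0.0, -0.0], [-0.5, 0.2], [0.2, -0.5], [0.3, 0.4]] z [0.09   0.0919 0.0912 0.0917]
[ 0.62741795  0.06153199 -1.46690884]
```

```bash
cat >> h.py <<'E'
import json
def tT(x,y,z,yaw,th):  # tray pose, th = nose-down pitch deg
    T=np.eye(4); T[:3,:3]=R.from_euler('ZY',[yaw,th],degrees=True).as_matrix(); T[:3,3]=[x,y,z]; return T
def pT(p,r):
    T=np.eye(4); T[:3,:3]=r.as_matrix(); T[:3,3]=p; return T
def plan(fun,ncalls,X,start,fingers=0,nr=5):
    """fun(s) tray pose T for s in 0..1; prints calls; returns end commanded TCP T"""
    C=start.copy()
    for c in range(ncalls):
        rows=[]
        for k in range(1,nr+1):
            G=fun((c*nr+k)/(ncalls*nr))@X; D=np.linalg.inv(C)@G
            t=np.round(D[:3,3],4); w=np.round(R.from_matrix(D[:3,:3]).as_rotvec(degrees=True)/45,3)
            rows.append([float(v)+0. for v in np.r_[t,w]]+[fingers])
        print(json.dumps(rows))
        E=np.eye(4); E[:3,:3]=R.from_rotvec(w*45,degrees=True).as_matrix(); E[:3,3]=t; C=C@E
    return C
sm=lambda s:s*s*(3-2*s)
E
python3 - <<'E'
from h import *
p,r=cur(); C=pT(p,r); T0=tT(.628,.0603,.0275,-1.35,.4); X=np.linalg.inv(T0)@C
np.save("X.npy",X)
psi=80; u=np.array([np.cos(np.radians(psi)),np.sin(np.radians(psi))])
o=np.array([.599,.245])-.15*u; print(o,u)
f1=lambda s:tT(.628,.0603,.0275+.0745*sm(s),-1.35,.4-1.2*sm(s))
C=plan(f1,2,X,C)
f2=lambda s:tT(*(np.array([.628,.0603])+(o-[.628,.0603])*sm(s)),.102,-1.35+(psi+1.35)*sm(s),-.8)
C=plan(f2,6,X,C); print(C.round(4))
E
```

```text
[0.57295277 0.09727884] [0.17364818 0.98480775]
[[0.0, 0.0008, -0.0018, -0.001, 0.0, 0.0, 0], [0.0, 0.0031, -0.0068, -0.003, 0.0, 0.0, 0], [0.0, 0.0063, -0.0141, -0.006, 0.0, 0.0, 0], [0.0, 0.0103, -0.023, -0.009, 0.0, 0.0, 0], [0.0, 0.0147, -0.0327, -0.013, 0.0, 0.0, 0]]
[[0.0, 0.0044, -0.0097, -0.004, 0.0, 0.0, 0], [0.0, 0.0085, -0.0185, -0.008, 0.0, 0.0, 0], [0.0, 0.0119, -0.0258, -0.011, 0.0, 0.0, 0], [0.0, 0.0142, -0.0308, -0.013, 0.0, 0.0, 0], [0.0, 0.015, -0.0326, -0.014, 0.0, 0.0, 0]]
[[-0.0005, -0.0002, -0.0001, 0.0, 0.003, -0.005, 0], [-0.0019, -0.0006, -0.0003, 0.0, 0.01, -0.021, 0], [-0.0042, -0.0013, -0.0007, 0.0, 0.022, -0.045, 0], [-0.0074, -0.0021, -0.0011, 0.0, 0.039, -0.079, 0], [-0.0112, -0.003, -0.0015, 0.0, 0.059, -0.12, 0]]
[[-0.0044, -0.0013, -0.0007, 0.0, 0.024, -0.049, 0], [-0.0094, -0.0025, -0.0012, 0.0, 0.051, -0.104, 0], [-0.0148, -0.0035, -0.0017, 0.0, 0.082, -0.164, 0], [-0.0207, -0.0042, -0.0021, 0.0, 0.114, -0.23, 0], [-0.0268, -0.0045, -0.0022, 0.0, 0.149, -0.3, 0]]
[[-0.0061, -0.0014, -0.0007, 0.0, 0.036, -0.074, 0], [-0.0124, -0.0023, -0.0012, 0.001
[... 416 characters left out ...]
2, -0.39, 0]]
[[-0.0052, 0.0004, 0.0002, 0.0, 0.035, -0.071, 0], [-0.0102, 0.0012, 0.0005, 0.0, 0.067, -0.136, 0], [-0.0147, 0.0022, 0.0011, 0.0, 0.098, -0.197, 0], [-0.0187, 0.0034, 0.0017, 0.0, 0.125, -0.252, 0], [-0.0222, 0.0047, 0.0023, 0.0, 0.149, -0.301, 0]]
[[-0.0031, 0.0006, 0.0003, 0.0, 0.02, -0.041, 0], [-0.0057, 0.0011, 0.0005, 0.0, 0.037, -0.074, 0], [-0.0076, 0.0016, 0.0008, 0.0, 0.049, -0.099, 0], [-0.0088, 0.0019, 0.0009, 0.0, 0.056, -0.114, 0], [-0.0092, 0.002, 0.001, 0.0, 0.059, -0.12, 0]]
[[-9.851e-01  1.540e-01  7.590e-02  5.502e-01]
 [ 1.717e-01  8.831e-01  4.365e-01 -3.330e-02]
 [ 2.000e-04  4.431e-01 -8.965e-01  1.560e-01]
 [ 0.000e+00  0.000e+00  0.000e+00  1.000e+00]]
```

>>> play_rows --pt "0 0.0008 -0.0018 -0.001 0 0 0" --pt "0 0.0031 -0.0068 -0.003 0 0 0" --pt "0 0.0063 -0.0141 -0.006 0 0 0" --pt "0 0.0103 -0.023 -0.009 0 0 0" --pt "0 0.0147 -0.0327 -0.013 0 0 0"

```text
clock: 5.73
tcp_pos: [0.4955, 0.0631, 0.1197]
ee_rot: [154.4, -0.0, 88.7]
force: [0.2, -1.3, -4.3]
gripper_width: 0.008
grip_force: 107.6
```

>>> play_rows --pt "0 0.0044 -0.0097 -0.004 0 0 0" --pt "0 0.0085 -0.0185 -0.008 0 0 0" --pt "0 0.0119 -0.0258 -0.011 0 0 0" --pt "0 0.0142 -0.0308 -0.013 0 0 0" --pt "0 0.015 -0.0326 -0.014 0 0 0"

```text
clock: 6.15
tcp_pos: [0.4958, 0.0631, 0.1566]
ee_rot: [153.6, -0.0, 88.7]
force: [-0.0, -0.1, -5.1]
gripper_width: 0.0082
grip_force: 107.7
```

>>> play_rows --pt "-0.0005 -0.0002 -0.0001 0 0.003 -0.005 0" --pt "-0.0019 -0.0006 -0.0003 0 0.01 -0.021 0" --pt "-0.0042 -0.0013 -0.0007 0 0.022 -0.045 0" --pt "-0.0074 -0.0021 -0.0011 0 0.039 -0.079 0" --pt "-0.0112 -0.003 -0.0015 0 0.059 -0.12 0"

```text
clock: 6.57
tcp_pos: [0.4908, 0.0521, 0.1539]
ee_rot: [153.9, -0.0, 94.9]
force: [0.1, -1.0, -5.4]
gripper_width: 0.0079
grip_force: 107.6
```

>>> play_rows --pt "-0.0044 -0.0013 -0.0007 0 0.024 -0.049 0" --pt "-0.0094 -0.0025 -0.0012 0 0.051 -0.104 0" --pt "-0.0148 -0.0035 -0.0017 0 0.082 -0.164 0" --pt "-0.0207 -0.0042 -0.0021 0 0.114 -0.23 0" --pt "-0.0268 -0.0045 -0.0022 0 0.149 -0.3 0"

```text
clock: 6.98
tcp_pos: [0.4882, 0.0245, 0.154]
ee_rot: [153.8, -0.0, 110.0]
force: [0.5, -0.4, -4.6]
gripper_width: 0.0082
grip_force: 107.6
```

>>> play_rows --pt "-0.0061 -0.0014 -0.0007 0 0.036 -0.074 0" --pt "-0.0124 -0.0023 -0.0012 0.001 0.074 -0.15 0" --pt "-0.0189 -0.0026 -0.0013 0.001 0.113 -0.229 0" --pt "-0.0253 -0.0024 -0.0012 0.001 0.153 -0.309 0" --pt "-0.0315 -0.0016 -0.0008 0.001 0.193 -0.39 0"

```text
clock: 7.4
tcp_pos: [0.4977, -0.0066, 0.154]
ee_rot: [153.9, 0.1, 129.6]
force: [0.4, 1.0, -5.1]
gripper_width: 0.0081
grip_force: 107.5
```

>>> play_rows --pt "-0.0062 -0.0006 -0.0003 0 0.04 -0.081 0" --pt "-0.0124 -0.0005 -0.0003 0 0.079 -0.161 0" --pt "-0.0183 0.0001 0 0 0.118 -0.24 0" --pt "-0.0239 0.0012 0.0005 0 0.156 -0.317 0" --pt "-0.0292 0.0027 0.0013 0 0.192 -0.39 0"

```text
clock: 7.82
tcp_pos: [0.5192, -0.0277, 0.154]
ee_rot: [154.0, 0.1, 149.1]
force: [-1.2, -0.3, -4.7]
gripper_width: 0.0079
grip_force: 107.6
```

>>> play_rows --pt "-0.0052 0.0004 0.0002 0 0.035 -0.071 0" --pt "-0.0102 0.0012 0.0005 0 0.067 -0.136 0" --pt "-0.0147 0.0022 0.0011 0 0.098 -0.197 0" --pt "-0.0187 0.0034 0.0017 0 0.125 -0.252 0" --pt "-0.0222 0.0047 0.0023 0 0.149 -0.301 0"

```text
clock: 8.23
tcp_pos: [0.5414, -0.0346, 0.1539]
ee_rot: [154.0, 0.1, 164.2]
force: [0.2, -0.4, -5.1]
gripper_width: 0.0078
grip_force: 107.6
```

>>> play_rows --pt "-0.0031 0.0006 0.0003 0 0.02 -0.041 0" --pt "-0.0057 0.0011 0.0005 0 0.037 -0.074 0" --pt "-0.0076 0.0016 0.0008 0 0.049 -0.099 0" --pt "-0.0088 0.0019 0.0009 0 0.056 -0.114 0" --pt "-0.0092 0.002 0.001 0 0.059 -0.12 0"

```text
clock: 8.65
tcp_pos: [0.5502, -0.0337, 0.1546]
ee_rot: [153.8, -0.0, 170.1]
force: [-0.9, 0.7, -4.6]
gripper_width: 0.0079
grip_force: 107.6
```

```bash
python3 - <<'E'
from h import *
o=get_obs(); print(o["clock"],o["joints"].round(1),o["tcp_pos"],o["ee_rot"],o["force"])
X=np.load("X.npy"); p,r=cur(); C=pT(p,r); T=C@np.linalg.inv(X); print(T[:3,3],R.from_matrix(T[:3,:3]).as_euler('ZYX',degrees=True))
for c in("scene","top"):
    p,dd=snapshot(c); W=cloud(c,dd); print(fit_tray(W,.573,.098,80,ztop=.166,tol=.01))
    if c=="scene": cv2.imwrite("pics/b1.png",cv2.resize(p[110:310,220:460,::-1],None,fx=3,fy=3,interpolation=cv2.INTER_CUBIC))
# pour plan: rotate about mouth, mouth height .12->.10 
psi=80; u=np.array([np.cos(np.radians(psi)),np.sin(np.radians(psi))]); m=np.array([.599,.245])-.05*u
def tip(th,zm):
    T=tT(0,0,0,psi,th); T[:3,3]=np.r_[m,zm]-T[:3,:3]@[.1,0,.018]; return T
A=plan(lambda s:tip(-.8+12.8*sm(s),.12-.017*sm(s)),2,X,C)
print("slow")
plan(lambda s:tip(12+28*s,.103),5,X,A)
E
```

```text
8.65 [ -24.6    8.4  113.5   27.5   67.8 -117.4] [ 0.55020355 -0.03369437  0.15456525] [ 1.53781424e+02 -4.96251077e-02  1.70128383e+02] [-0.87363095  0.66644542 -4.63118008]
[0.57286214 0.09681119 0.10035651] [ 8.00308577e+01 -7.20684676e-01  3.28442729e-02]
  n [np.int64(73), np.int64(75), np.int64(0), np.int64(78)] res mm [[0.1, -0.3], [-0.2, 0.4], [0.0, 0.0], [0.2, -0.1]] z [0.1628 0.1631    nan 0.1626]
[ 0.57095115  0.09376414 80.05668954]
  n [np.int64(54), np.int64(47), np.int64(43), np.int64(50)] res mm [[-1.3, -0.2], [-0.9, -0.0], [1.0, 0.2], [1.2, -0.0]] z [0.1642 0.1648 0.163  0.1631]
[ 0.56834469  0.09545952 80.04586819]
[[0.0001, 0.0013, -0.0005, 0.006, -0.001, 0.0, 0], [0.0001, 0.003, -0.0026, 0.028, -0.001, 0.0, 0], [0.0001, 0.0057, -0.0056, 0.06, -0.001, 0.0, 0], [0.0001, 0.0091, -0.0092, 0.098, -0.001, 0.0, 0], [0.0001, 0.013, -0.0128, 0.14, -0.001, 0.0, 0]]
[[0.0, 0.0036, -0.004, 0.043, 0.0, 0.001, 0], [0.0, 0.0072, -0.0074, 0.081, 0.0, 0.001, 0], [0.0, 0.0103, -0.0102, 0.113, 0.0, 0.001, 0], [0.0, 0.0124, -0.012, 0.135, 0.0, 0.001, 0], [0.0, 0.0132, -0.0127, 0.143,
[... 409 characters left out ...]
0.0, 0], [0.0, 0.014, -0.0182, 0.125, 0.0, 0.0, 0]]
[[0.0, 0.0027, -0.0037, 0.024, 0.0, 0.0, 0], [0.0, 0.0054, -0.0074, 0.049, 0.0, 0.0, 0], [0.0, 0.0082, -0.011, 0.074, 0.0, 0.0, 0], [0.0, 0.011, -0.0146, 0.099, 0.0, 0.0, 0], [0.0, 0.014, -0.0182, 0.124, 0.0, 0.0, 0]]
[[0.0, 0.0026, -0.0037, 0.025, 0.0, 0.0, 0], [0.0, 0.0054, -0.0074, 0.05, 0.0, 0.0, 0], [0.0, 0.0082, -0.011, 0.075, 0.0, 0.0, 0], [0.0, 0.011, -0.0146, 0.1, 0.0, 0.0, 0], [0.0, 0.014, -0.0181, 0.124, 0.0, 0.0, 0]]
[[0.0, 0.0026, -0.0038, 0.025, 0.0, 0.0, 0], [0.0, 0.0054, -0.0075, 0.05, 0.0, 0.0, 0], [0.0, 0.0082, -0.0111, 0.075, 0.0, 0.0, 0], [0.0, 0.011, -0.0147, 0.1, 0.0, 0.0, 0], [0.0, 0.014, -0.0182, 0.125, 0.0, 0.0, 0]]
```

View pics/b1.png

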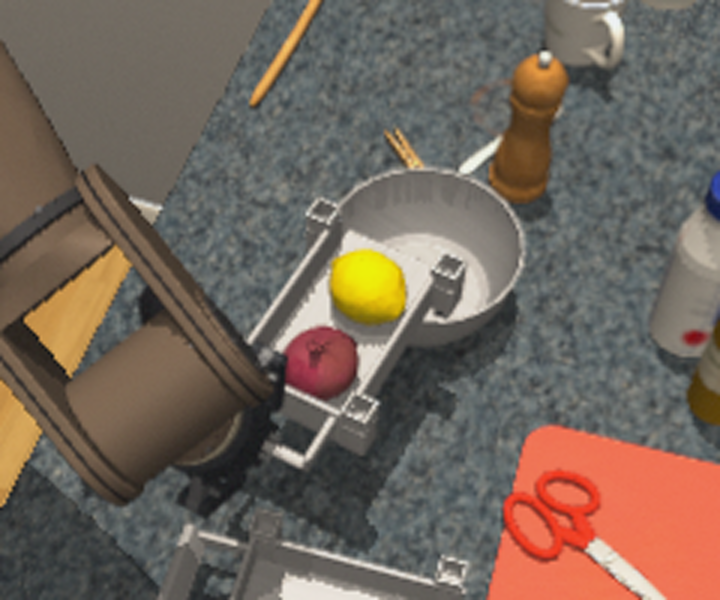

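>>> play_rows --pt "0 0.0013 -0.0005 0.006 0 0 0" --pt "0 0.003 -0.0026 0.028 0 0 0" --pt "0 0.0057 -0.0056 0.06 0 0 0" --pt "0 0.0091 -0.0092 0.098 0 0 0" --pt "0 0.013 -0.0128 0.14 0 0 0"

```text
clock: 9.17
tcp_pos: [0.5508, -0.0274, 0.1727]
ee_rot: [160.1, -0.1, 170.1]
force: [-0.6, -0.7, -5.4]
gripper_width: 0.0079
grip_force: 107.8
```

>>> play_rows --pt "0 0.0036 -0.004 0.043 0 0 0" --pt "0 0.0072 -0.0074 0.081 0 0 0" --pt "0 0.0103 -0.0102 0.113 0 0 0" --pt "0 0.0124 -0.012 0.135 0 0 0" --pt "0 0.0132 -0.0127 0.143 0 0 0"

```text
clock: 9.58
tcp_pos: [0.5525, -0.0187, 0.1896]
ee_rot: [166.5, -0.0, 170.2]
force: [0.9, 0.2, -5.0]
gripper_width: 0.0079
grip_force: 107.7
```

>>> play_rows --pt "0 0.0027 -0.0037 0.025 0 0 0" --pt "0 0.0054 -0.0074 0.049 0 0 0" --pt "0 0.0082 -0.0111 0.074 0 0 0" --pt "0 0.0111 -0.0147 0.099 0 0 0" --pt "0 0.014 -0.0182 0.124 0 0 0"

```text
clock: 10.0
tcp_pos: [0.554, -0.0101, 0.21]
ee_rot: [172.1, -0.1, 170.1]
force: [-0.3, 0.0, -5.1]
gripper_width: 0.008
grip_force: 107.7
```

```bash
python3 - <<'E'
from h import *
o=get_obs(); print(o["clock"],o["tcp_pos"],o["ee_rot"],o["force"])
for c in("scene","top"): snapshot(c)
spots(["onion_center","lemon_center"])
E
```

```text
10.0 [ 0.55398262 -0.01014823  0.20995041] [ 1.72115050e+02 -1.11368054e-01  1.70084908e+02] [-0.26658436  0.03678901 -5.07785548]
onion_center scene [([0.5728, 0.0692, 0.1766], 0.75), ([0.5723, 0.0574, 0.1467], 0.73), ([0.6493, 0.4064, -0.0033], 0.36)]
onion_center top [([0.5726, 0.0717, 0.1743], 0.66), ([0.549, -0.0119, 0.2032], 0.18)]
lemon_center scene [([0.4056, -0.0138, 0.0283], 0.81), ([0.5801, 0.1446, 0.1514], 0.77), ([0.4017, 0.1306, 0.0261], 0.75)]
lemon_center top [([0.5832, 0.1463, 0.1577], 0.8), ([0.3971, 0.1296, 0.0323], 0.73)]
```

>>> play_rows --pt "0 0.0027 -0.0037 0.025 0 0 0" --pt "0 0.0054 -0.0074 0.05 0 0 0" --pt "0 0.0082 -0.0111 0.075 0 0 0" --pt "0 0.0111 -0.0146 0.1 0 0 0" --pt "0 0.014 -0.0182 0.125 0 0 0"

```text
clock: 10.72
tcp_pos: [0.5561, 0.0013, 0.2301]
ee_rot: [177.7, -0.1, 170.1]
force: [-0.6, -0.2, -4.6]
gripper_width: 0.0077
grip_force: 107.7
```

>>> play_rows --pt "0 0.0027 -0.0037 0.024 0 0 0" --pt "0 0.0054 -0.0074 0.049 0 0 0" --pt "0 0.0082 -0.011 0.074 0 0 0" --pt "0 0.011 -0.0146 0.099 0 0 0" --pt "0 0.014 -0.0182 0.124 0 0 0"

```text
clock: 11.13
tcp_pos: [0.5582, 0.0142, 0.2485]
ee_rot: [-176.7, -0.1, 170.1]
force: [0.2, -0.6, -4.8]
gripper_width: 0.0079
grip_force: 107.6
```

>>> play_rows --pt "0 0.0026 -0.0037 0.025 0 0 0" --pt "0 0.0054 -0.0074 0.05 0 0 0" --pt "0 0.0082 -0.011 0.075 0 0 0" --pt "0 0.011 -0.0146 0.1 0 0 0" --pt "0 0.014 -0.0181 0.124 0 0 0"

```text
clock: 11.55
tcp_pos: [0.5609, 0.029, 0.2658]
ee_rot: [-171.1, -0.1, 170.1]
force: [0.7, 0.3, -4.8]
gripper_width: 0.008
grip_force: 107.8
```

```bash
python3 - <<'E'
from h import *
o=get_obs(); print(o["clock"],o["tcp_pos"],o["ee_rot"],o["force"])
for c in("scene","top"):
    p,_=snapshot(c)
    if c=="scene": cv2.imwrite("pics/p1.png",cv2.resize(p[110:310,220:460,::-1],None,fx=3,fy=3,interpolation=cv2.INTER_CUBIC))
spots(["onion_center","lemon_center"])
E
```

```text
11.55 [0.56086742 0.02895116 0.26576805] [-1.71087851e+02 -1.13561970e-01  1.70095425e+02] [ 0.65604556  0.33355502 -4.78021887]
onion_center scene [([0.5771, 0.0984, 0.2102], 0.74)]
onion_center top [([0.5776, 0.1013, 0.209], 0.6)]
lemon_center scene [([0.4003, 0.1324, 0.0265], 0.92), ([0.59, 0.1739, 0.1565], 0.89), ([0.4034, -0.0139, 0.0288], 0.62)]
lemon_center top [([0.4011, 0.1306, 0.0276], 0.83), ([0.6439, -0.1058, -0.0032], 0.71), ([0.5955, 0.1896, 0.1473], 0.68)]
```

View pics/p1.png

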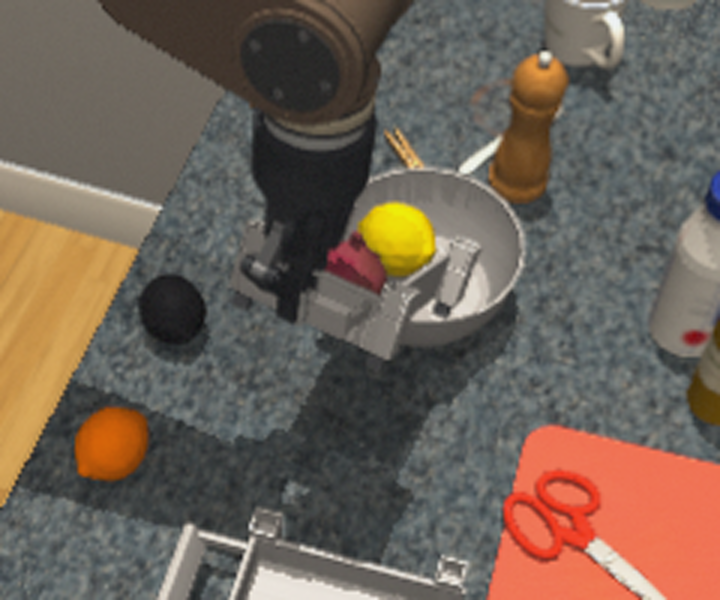

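>>> play_rows --pt "0 0 0 0 0 0 0" --pt "0 0 0 0 0 0 0" --pt "0 0 0 0 0 0 0"

```text
clock: 12.1
tcp_pos: [0.5608, 0.0284, 0.2654]
ee_rot: [-171.2, -0.1, 170.1]
force: [0.3, -0.2, -4.1]
gripper_width: 0.0078
grip_force: 108.3
```

```bash
python3 - <<'E'
from h import *
o=get_obs(); print(o["clock"],o["tcp_pos"],o["ee_rot"],o["force"])
for c in("scene","top"): snapshot(c)
spots(["onion_center","lemon_center"])
E
```

```text
12.1 [0.56079312 0.02836255 0.26540372] [-1.71193641e+02 -1.13613054e-01  1.70073292e+02] [ 0.31970369 -0.15406018 -4.05763667]
onion_center scene [([0.5908, 0.1802, 0.1527], 0.78)]
onion_center top [([0.5922, 0.1955, 0.1429], 0.68)]
lemon_center scene [([0.4009, 0.133, 0.0265], 0.95), ([0.6076, 0.2797, 0.0362], 0.64), ([0.4076, -0.0111, 0.0289], 0.55)]
lemon_center top [([0.4009, 0.1286, 0.0283], 0.94), ([0.6114, 0.2828, 0.0401], 0.7)]
```

Lemon is in the bowl at the far side; the onion is on its way.

>>> play_rows --pt "0 0 0 0 0 0 0" --pt "0 0 0 0 0 0 0" --pt "0 0 0 0 0 0 0" --pt "0 0 0 0 0 0 0" --pt "0 0 0 0 0 0 0"

```text
clock: 12.82
tcp_pos: [0.5608, 0.0286, 0.2655]
ee_rot: [-171.2, -0.1, 170.1]
force: [0.4, 0.6, -3.2]
gripper_width: 0.008
grip_force: 108.6
```

```bash
python3 - <<'E'
from h import *
o=get_obs(); print(o["clock"],o["tcp_pos"],o["ee_rot"],o["force"])
for c in("scene","top"):
    p,_=snapshot(c)
    if c=="scene": cv2.imwrite("pics/p2.png",cv2.resize(p[110:310,220:460,::-1],None,fx=3,fy=3,interpolation=cv2.INTER_CUBIC))
spots(["onion_center","lemon_center"])
E
```

```text
12.8167 [0.56084406 0.0286461  0.26545029] [-1.71195364e+02 -1.07909684e-01  1.70100788e+02] [ 0.41158617  0.56255095 -3.22928112]
onion_center scene [([0.6049, 0.2447, 0.0733], 0.58), ([0.6175, 0.2323, 0.0352], 0.57)]
onion_center top [([0.6111, 0.233, 0.0372], 0.73)]
lemon_center scene [([0.6029, 0.2805, 0.0316], 0.6), ([0.4099, -0.0134, 0.0297], 0.59), ([0.4025, 0.1304, 0.0292], 0.58)]
lemon_center top [([0.605, 0.2829, 0.0355], 0.76), ([0.3949, 0.1257, 0.0292], 0.68)]
```

View pics/p2.png

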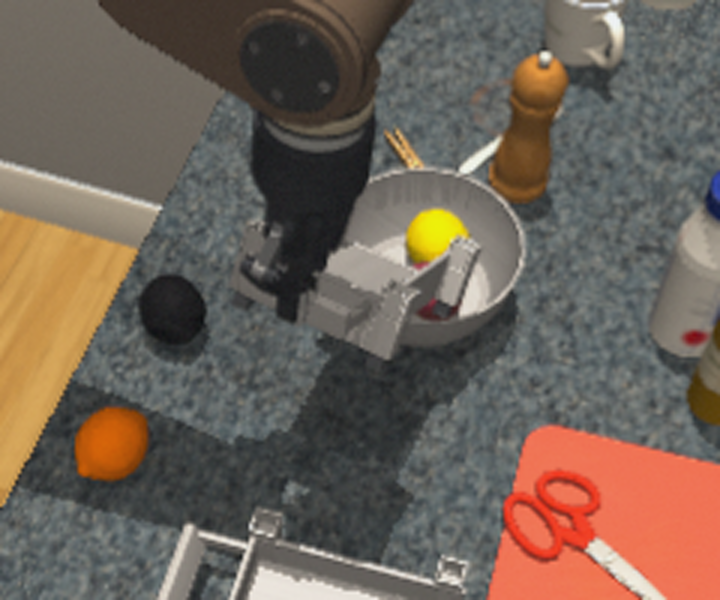

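```bash
python3 - <<'E'
from h import *
X=np.load("X.npy"); p,r=cur(); C=pT(p,r); T=C@np.linalg.inv(X)
e=R.from_matrix(T[:3,:3]).as_euler('ZYX',degrees=True); print(T[:3,3],e)
a=np.r_[T[:3,3],e[:2]]; b=a+[0,-.03,.075,0,-12]; c=np.array([.6386,-.1066,.125,3.53,0])
C=plan(lambda s:tT(*(a+(b-a)*s)),1,X,C)
C=plan(lambda s:tT(*(b+(c-b)*sm(s))),4,X,C); print(C[:3,3])
E
```

```text
[0.57387886 0.10489609 0.14499715] [8.00635426e+01 3.43058670e+01 5.16094852e-02]
[[-0.001, -0.0125, -0.0099, -0.053, -0.001, -0.001, 0], [-0.002, -0.0249, -0.0195, -0.107, -0.001, -0.001, 0], [-0.003, -0.0371, -0.029, -0.16, -0.001, -0.001, 0], [-0.004, -0.0491, -0.0384, -0.213, -0.001, -0.001, 0], [-0.005, -0.0609, -0.0475, -0.267, -0.001, -0.001, 0]]
[[0.0003, -0.0015, 0.0009, -0.003, -0.001, 0.012, 0], [0.0012, -0.0059, 0.0034, -0.014, -0.003, 0.048, 0], [0.0026, -0.0127, 0.0075, -0.03, -0.007, 0.103, 0], [0.0047, -0.0212, 0.0128, -0.051, -0.014, 0.176, 0], [0.0073, -0.031, 0.0194, -0.077, -0.023, 0.265, 0]]
[[0.001, -0.0114, 0.0069, -0.03, -0.013, 0.101, 0], [0.0025, -0.023, 0.0147, -0.062, -0.03, 0.211, 0], [0.0044, -0.0343, 0.0232, -0.097, -0.052, 0.329, 0], [0.0065, -0.0449, 0.0323, -0.132, -0.077, 0.451, 0], [0.0086, -0.0544, 0.0417, -0.168, -0.107, 0.575, 0]]
[[-0.0013, -0.0096, 0.0085, -0.037, -0.034, 0.122, 0], [-0.0023, -0.0177, 0.0172, -0.073, -0.07, 0.242, 0], [-0.003, -0.0243, 0.0259, -0.108, -0.108, 0.355, 0], [-0.0038, -0.0294, 0.0344, -0.14, -0.146, 0.461, 0], [-0.0045, -0.0331, 0.0424, -0.168, -0.183, 0.556, 0]]
[[-0.001, -0.003, 0.0069, -0.026, -0.034, 0.082, 0], [-0.0018, -0.0051, 0.0129, -0.047, -0.064, 0.149, 0], [-0.0023, -0.0064, 0.0175, -0.063, -0.087, 0.2, 0], [-0.0026, -0.007, 0.0205, -0.074, -0.102, 0.232, 0], [-0.0027, -0.0072, 0.0216, -0.077, -0.107, 0.243, 0]]
[ 0.50713401 -0.11489614  0.18083961]
```

>>> play_rows --pt "-0.001 -0.0125 -0.0099 -0.053 -0.001 -0.001 0" --pt "-0.002 -0.0249 -0.0195 -0.107 -0.001 -0.001 0" --pt "-0.003 -0.0371 -0.029 -0.16 -0.001 -0.001 0" --pt "-0.004 -0.0491 -0.0384 -0.213 -0.001 -0.001 0" --pt "-0.005 -0.0609 -0.0475 -0.267 -0.001 -0.001 0"

```text
clock: 13.53
tcp_pos: [0.5567, -0.0249, 0.3225]
ee_rot: [176.7, -0.0, 170.2]
force: [1.0, 0.9, -1.9]
gripper_width: 0.008
grip_force: 108.4
```

>>> play_rows --pt "0.0003 -0.0015 0.0009 -0.003 -0.001 0.012 0" --pt "0.0012 -0.0059 0.0034 -0.014 -0.003 0.048 0" --pt "0.0026 -0.0127 0.0075 -0.03 -0.007 0.103 0" --pt "0.0047 -0.0212 0.0128 -0.051 -0.014 0.176 0" --pt "0.0073 -0.031 0.0194 -0.077 -0.023 0.265 0"

```text
clock: 13.95
tcp_pos: [0.5438, -0.052, 0.2988]
ee_rot: [173.3, -0.2, 158.0]
force: [0.7, 0.1, -3.1]
gripper_width: 0.0079
grip_force: 108.5
```

>>> play_rows --pt "0.001 -0.0114 0.0069 -0.03 -0.013 0.101 0" --pt "0.0025 -0.023 0.0147 -0.062 -0.03 0.211 0" --pt "0.0044 -0.0343 0.0232 -0.097 -0.052 0.329 0" --pt "0.0065 -0.0449 0.0323 -0.132 -0.077 0.451 0" --pt "0.0086 -0.0544 0.0417 -0.168 -0.107 0.575 0"

```text
clock: 14.37
tcp_pos: [0.5169, -0.0949, 0.2505]
ee_rot: [165.7, -0.2, 131.5]
force: [-0.4, -0.0, -2.3]
gripper_width: 0.0077
grip_force: 108.6
```

>>> play_rows --pt "-0.0013 -0.0096 0.0085 -0.037 -0.034 0.122 0" --pt "-0.0023 -0.0177 0.0172 -0.073 -0.07 0.242 0" --pt "-0.003 -0.0243 0.0259 -0.108 -0.108 0.355 0" --pt "-0.0038 -0.0294 0.0344 -0.14 -0.146 0.461 0" --pt "-0.0045 -0.0331 0.0424 -0.168 -0.183 0.556 0"

```text
clock: 14.78
tcp_pos: [0.5032, -0.1119, 0.2007]
ee_rot: [158.1, -0.3, 105.2]
force: [0.8, 0.5, -2.7]
gripper_width: 0.0082
grip_force: 108.6
```

>>> play_rows --pt "-0.001 -0.003 0.0069 -0.026 -0.034 0.082 0" --pt "-0.0018 -0.0051 0.0129 -0.047 -0.064 0.149 0" --pt "-0.0023 -0.0064 0.0175 -0.063 -0.087 0.2 0" --pt "-0.0026 -0.007 0.0205 -0.074 -0.102 0.232 0" --pt "-0.0027 -0.0072 0.0216 -0.077 -0.107 0.243 0"

```text
clock: 15.2
tcp_pos: [0.5051, -0.1132, 0.1777]
ee_rot: [154.8, -0.3, 93.6]
force: [-0.5, -0.0, -3.1]
gripper_width: 0.0079
grip_force: 108.5
```

>>> play_rows --pt "0 0 0 0 0 0 0" --pt "0 0 0 0 0 0 0" --pt "0 0 0 0 0 0 0"

```text
clock: 15.45
tcp_pos: [0.5071, -0.1148, 0.1808]
ee_rot: [154.5, -0.1, 93.6]
force: [0.1, -0.2, -1.2]
gripper_width: 0.0081
grip_force: 108.5
```

```bash
cat >> h.py <<'E'
def posts(W,x,y,yaw,z0,tol=.012):
    """3D centres of the four post tops, rough pose given"""
    P=W.reshape(-1,3); P=P[abs(P[:,2]-z0)<tol]; f=fit_tray(W,x,y,yaw,z0,tol,0)
    return f
E
python3 - <<'E'
from h import *
o=get_obs(); print(o["clock"],o["joints"].round(1),o["tcp_pos"],o["ee_rot"],o["force"])
X=np.load("X.npy"); p,r=cur(); C=pT(p,r); T=C@np.linalg.inv(X); print(T[:3,3],R.from_matrix(T[:3,:3]).as_euler('ZYX',degrees=True))
for c in("scene","top"):
    p,dd=snapshot(c); W=cloud(c,dd); np.save(c+"1.npy",dd)
    print(c,"held",fit_tray(W,.6386,-.1066,3.5,ztop=.19,tol=.01)); print(c,"low",fit_tray(W,.6386,-.1066,3.5))
    if c=="scene": cv2.imwrite("pics/s1.png",cv2.resize(p[240:400,220:420,::-1],None,fx=4,fy=3.75,interpolation=cv2.INTER_CUBIC))
E
```

```text
15.45 [-30.1 -10.3 128.6  21.   42.  -47. ] [ 0.50711932 -0.1147581   0.18079077] [ 1.54532186e+02 -5.00190139e-02  9.36320473e+01] [ 0.11686944 -0.18300746 -1.23436729]
[ 0.63858767 -0.1063601   0.1248511 ] [3.53518051 0.03007706 0.03196458]
  n [np.int64(96), np.int64(105), np.int64(93), np.int64(104)] res mm [[-0.2, -0.4], [-0.5, 0.6], [0.4, -0.4], [0.3, 0.3]] z [0.1881 0.1891 0.1886 0.1885]
scene held [ 0.639021   -0.10737878  3.58178131]
  n [np.int64(0), np.int64(55), np.int64(0), np.int64(57)] res mm [[0.0, 0.0], [-0.3, -0.0], [0.0, 0.0], [0.3, 0.0]] z [  nan 0.064   nan 0.064]
scene low [ 0.63937494 -0.10791384  3.48703594]
  n [np.int64(55), np.int64(58), np.int64(57), np.int64(30)] res mm [[-1.7, -2.1], [-1.2, -0.0], [-1.1, -0.6], [4.0, 2.7]] z [0.1881 0.1872 0.1864 0.1886]
top held [ 0.63914943 -0.10432555  4.20697676]
  n [np.int64(30), np.int64(0), np.int64(29), np.int64(0)] res mm [[-0.1, -0.0], [0.0, 0.0], [0.1, 0.0], [0.0, 0.0]] z [0.0645    nan 0.064     nan]
top low [ 0.63754541 -0.10657442  3.36517609]
```

View pics/s1.png

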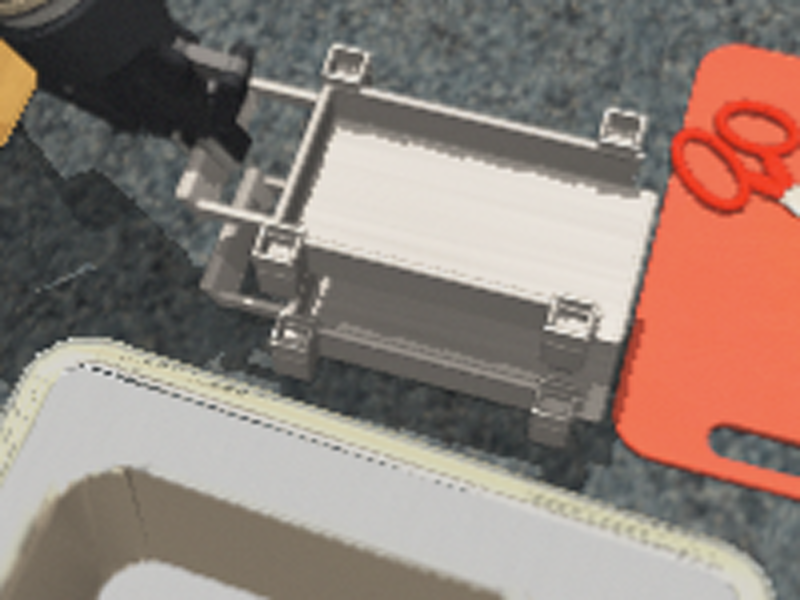

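```bash
python3 - <<'E'
from h import *
X=np.load("X.npy"); p,r=cur(); C=pT(p,r)
plan(lambda s:tT(.6386+.0005,-.1064-.0008,.125-.049*s,3.53,.0),1,X,C)
E
```

```text
[[-0.0006, -0.0041, 0.0092, 0.0, 0.0, 0.0, 0], [-0.0006, -0.0083, 0.018, 0.0, 0.0, 0.0, 0], [-0.0006, -0.0125, 0.0269, 0.0, 0.0, 0.0, 0], [-0.0006, -0.0167, 0.0357, 0.0, 0.0, 0.0, 0], [-0.0006, -0.021, 0.0446, 0.0, 0.0, 0.0, 0]]
```

>>> play_rows --pt "-0.0006 -0.0041 0.0092 0 0 0 0" --pt "-0.0006 -0.0083 0.018 0 0 0 0" --pt "-0.0006 -0.0125 0.0269 0 0 0 0" --pt "-0.0006 -0.0167 0.0357 0 0 0 0" --pt "-0.0006 -0.021 0.0446 0 0 0 0"

```text
clock: 15.97
tcp_pos: [0.5069, -0.1153, 0.1298]
ee_rot: [154.6, -0.1, 93.6]
force: [0.2, -0.0, -2.0]
gripper_width: 0.0079
grip_force: 108.5
```

>>> play_rows --pt "0 0 0 0 0 0 0" --pt "0 0 0 0 0 0 0" --pt "0 0 0 0 0 0 0" --pt "0 0 0 0 0 0 0"

```text
clock: 16.3
tcp_pos: [0.508, -0.1158, 0.1323]
ee_rot: [154.4, 0.0, 93.6]
force: [0.9, -0.1, -2.9]
gripper_width: 0.008
grip_force: 108.6
```

```bash
python3 - <<'E'
from h import *
o=get_obs(); print(o["clock"],o["joints"].round(1),o["tcp_pos"],o["ee_rot"],o["force"])
X=np.load("X.npy"); p,r=cur(); C=pT(p,r); T=C@np.linalg.inv(X); print(T[:3,3],R.from_matrix(T[:3,:3]).as_euler('ZYX',degrees=True))
for k in range(2):
  for c in("scene","top"):
    p,dd=snapshot(c); W=cloud(c,dd)
    print(c,"held",fit_tray(W,.6386,-.1066,3.5,ztop=.14,tol=.008),"low",fit_tray(W,.6386,-.1066,3.5))
for c in("scene","top"):
    W=cloud(c,np.load(c+"0.npy")); print("orig low",fit_tray(W,.6386,-.1066,3.5,verbose=0))
E
```

```text
16.3 [-30.2  -5.5 130.3  24.1  35.9 -51.1] [ 0.50796061 -0.11580269  0.13231332] [1.54433161e+02 2.01164807e-02 9.36043551e+01] [ 0.88097612 -0.09060497 -2.93120569]
[ 0.6395336  -0.10753043  0.07660139] [ 3.50748634 -0.06906663 -0.03800337]
  n [np.int64(86), np.int64(91), np.int64(85), np.int64(94)] res mm [[-0.4, -0.5], [-0.4, 0.4], [0.3, -0.3], [0.5, 0.3]] z [0.1402 0.141  0.1392 0.14  ]
  n [np.int64(0), np.int64(27), np.int64(0), np.int64(35)] res mm [[0.0, 0.0], [-0.6, -0.1], [0.0, 0.0], [0.7, 0.1]] z [   nan 0.0646    nan 0.0646]
scene held [ 0.63975757 -0.10822073  3.54030767] low [ 0.64180513 -0.11162661  1.58053278]
  n [np.int64(46), np.int64(50), np.int64(51), np.int64(28)] res mm [[-0.6, -1.9], [-0.9, 1.0], [-0.5, -1.5], [2.0, 2.3]] z [0.1389 0.1409 0.1399 0.1413]
  n [np.int64(23), np.int64(0), np.int64(22), np.int64(0)] res mm [[-0.2, -0.0], [0.0, 0.0], [0.2, 0.0], [0.0, 0.0]] z [0.0629    nan 0.0635    nan]
top held [ 0.63878215 -0.10494828  3.85722986] low [ 0.63739276 -0.10607126  3.46890821]
  n [np.int64(84), np.int64(98), np.int64(80), np.int64(101)] res mm [[-0.6, -0.5], [-0.6, 0.2], [0.2, -0.1], [0.9, 0.4]] z [0.1399 0.1406 0.1397 0.1393]
  n [np.int64(0), np.int64(27), np.int64(0), np.int64(35)] res mm [[0.0, 0.0], [-0.4, -0.1], [0.0, 0.0], [0.5, 0.1]] z [   nan 0.0643    nan 0.0639]
scene held [ 0.63998426 -0.10815507  3.61537004] low [ 0.6416554  -0.11147817  1.47154216]
  n [np.int64(47), np.int64(49), np.int64(44), np.int64(31)] res mm [[-0.8, -1.8], [-2.2, 0.8], [-0.5, -1.0], [3.5, 2.0]] z [0.1386 0.1399 0.1387 0.1392]
  n [np.int64(27), np.int64(0), np.int64(22), np.int64(0)] res mm [[-0.3, -0.0], [0.0, 0.0], [0.2, 0.0], [0.0, 0.0]] z [0.0625    nan 0.0637    nan]
top held [ 0.6391939  -0.10512953  4.08451513] low [ 0.63600167 -0.10668679  3.59966497]
orig low [ 0.63948155 -0.10819693  3.55242567]
orig low [ 0.6377495  -0.10489817  3.51520581]
```

```bash
python3 - <<'E'
from h import *
X=np.load("X.npy"); p,r=cur(); C=pT(p,r); T=C@np.linalg.inv(X)
D=np.eye(4); a=R.from_euler('ZYX',[0,.2,0],degrees=True).as_matrix()
def f(s):
    G=T.copy(); G[:3,:3]=T[:3,:3]@a; G[:3,3]=T[:3,3]+[-.0004,0,-.014*s]; return G
C=plan(f,1,X,C)
E
```

```text
[[0.0, -0.0012, 0.002, 0.004, 0.0, 0.0, 0], [0.0, -0.0024, 0.0045, 0.004, 0.0, 0.0, 0], [0.0, -0.0036, 0.0071, 0.004, 0.0, 0.0, 0], [0.0, -0.0048, 0.0096, 0.004, 0.0, 0.0, 0], [0.0, -0.006, 0.0121, 0.004, 0.0, 0.0, 0]]
```

>>> play_rows --pt "0 -0.0012 0.002 0.004 0 0 0" --pt "0 -0.0024 0.0045 0.004 0 0 0" --pt "0 -0.0036 0.0071 0.004 0 0 0" --pt "0 -0.0048 0.0096 0.004 0 0 0" --pt "0 -0.006 0.0121 0.004 0 0 0"

```text
clock: 16.92
tcp_pos: [0.5071, -0.1154, 0.1175]
ee_rot: [154.7, -0.0, 93.6]
force: [0.2, 0.7, -3.4]
gripper_width: 0.0081
grip_force: 108.5
```

>>> play_rows --pt "0 0 0 0 0 0 0" --pt "0 0 0 0 0 0 0"

```text
clock: 17.08
tcp_pos: [0.507, -0.1154, 0.1176]
ee_rot: [154.7, -0.1, 93.6]
force: [0.8, 0.3, -1.9]
gripper_width: 0.0083
grip_force: 108.5
```

```bash
python3 - <<'E'
from h import *
o=get_obs(); print(o["clock"],o["tcp_pos"],o["ee_rot"],o["force"],o["ft_torque"])
X=np.load("X.npy"); p,r=cur(); C=pT(p,r); T=C@np.linalg.inv(X); print(T[:3,3],R.from_matrix(T[:3,:3]).as_euler('ZYX',degrees=True))
for k in range(2):
  for c in("scene","top"):
    p,dd=snapshot(c); W=cloud(c,dd)
    print(c,"held",fit_tray(W,.6386,-.1066,3.5,ztop=.126,tol=.008))
E
```

```text
17.0833 [ 0.5070005  -0.11535814  0.11760444] [ 1.54727266e+02 -5.40034525e-02  9.36111629e+01] [ 0.84516793  0.34238194 -1.89713184] [-0.0461259   0.68905058  0.04291241]
[ 0.63828078 -0.1070158   0.06121657] [3.51448137 0.22516341 0.03561952]
  n [np.int64(67), np.int64(85), np.int64(77), np.int64(81)] res mm [[-0.3, -0.3], [-0.4, 0.3], [0.4, -0.6], [0.4, 0.5]] z [0.1256 0.1248 0.125  0.1257]
scene held [ 0.63877251 -0.10800654  3.62342201]
  n [np.int64(49), np.int64(49), np.int64(47), np.int64(30)] res mm [[-0.7, -1.7], [-0.7, 0.5], [-0.9, -1.0], [2.3, 2.1]] z [0.1244 0.125  0.1253 0.124 ]
top held [ 0.6381487  -0.1047867   3.94807588]
  n [np.int64(72), np.int64(87), np.int64(83), np.int64(88)] res mm [[-0.2, -0.2], [-0.4, 0.2], [0.2, -0.2], [0.4, 0.2]] z [0.1264 0.1262 0.1251 0.1257]
scene held [ 0.63916333 -0.10794819  3.51454179]
  n [np.int64(49), np.int64(44), np.int64(51), np.int64(30)] res mm [[-0.8, -1.5], [-1.1, 0.6], [-0.5, -1.1], [2.4, 2.1]] z [0.125  0.1261 0.1249 0.1255]
top held [ 0.63806982 -0.10469657  4.03635131]
```

```bash
python3 - <<'E'
from h import *
p,r=cur()
for dz in(-.002,-.004,-.006,-.008,-.0092): legs([(p+[.0003,0,dz],r)],nd=4)
E
```

```text
[-0.0, -0.0006, 0.0019, 0.0, 0.0, 0.0] | 2 mm 0.0 deg
end [ 0.5076 -0.1156  0.1163] [ 1.5467e+02 -1.0000e-02  9.3610e+01]
[-0.0, -0.0014, 0.0037, 0.0, 0.0, 0.0] | 4 mm 0.0 deg
end [ 0.5077 -0.1156  0.1143] [ 1.5467e+02 -1.0000e-02  9.3610e+01]
[-0.0, -0.0023, 0.0056, 0.0, 0.0, 0.0] | 6 mm 0.0 deg
end [ 0.5077 -0.1156  0.1122] [ 1.5467e+02 -1.0000e-02  9.3610e+01]
[-0.0, -0.0032, 0.0074, 0.0, 0.0, 0.0] | 8 mm 0.0 deg
end [ 0.5076 -0.1156  0.1102] [ 1.5467e+02 -1.0000e-02  9.3610e+01]
[-0.0, -0.0037, 0.0084, 0.0, 0.0, 0.0] | 9 mm 0.0 deg
end [ 0.5076 -0.1156  0.1091] [ 1.5467e+02 -1.0000e-02  9.3610e+01]
```

>>> play_rows --pt "0 -0.0006 0.0019 0 0 0 0" --pt "0 -0.0014 0.0037 0 0 0 0" --pt "0 -0.0023 0.0056 0 0 0 0" --pt "0 -0.0032 0.0074 0 0 0 0" --pt "0 -0.0037 0.0084 0 0 0 0"

```text
clock: 17.7
tcp_pos: [0.5073, -0.1154, 0.1084]
ee_rot: [154.7, -0.0, 93.6]
force: [-0.3, -0.6, -3.1]
gripper_width: 0.0082
grip_force: 108.7
```

>>> play_rows --pt "0 0 0 0 0 0 0" --pt "0 0 0 0 0 0 0"

```text
clock: 17.87
tcp_pos: [0.5074, -0.1155, 0.1087]
ee_rot: [154.7, -0.0, 93.6]
force: [-0.3, -0.5, -3.1]
gripper_width: 0.0078
grip_force: 108.6
```

```bash
python3 - <<'E'
from h import *
for k in range(2):
  for c in("scene","top"):
    p,dd=snapshot(c); W=cloud(c,dd)
    print(c,"held",fit_tray(W,.6386,-.1066,3.5,ztop=.117,tol=.008))
o=get_obs(); print(o["clock"],o["tcp_pos"],o["ee_rot"],o["force"],o["ft_torque"])
p,r=cur(); legs([(p+[.0,0,-.001],r)],nd=4)
E
```

```text
n [np.int64(67), np.int64(79), np.int64(76), np.int64(84)] res mm [[-0.4, -0.1], [-0.5, 0.3], [0.7, -0.4], [0.3, 0.1]] z [0.1164 0.117  0.1164 0.1167]
scene held [ 0.63919883 -0.10804364  3.59584132]
  n [np.int64(44), np.int64(44), np.int64(45), np.int64(23)] res mm [[-0.7, -1.9], [-0.6, 0.7], [-0.8, -0.6], [2.1, 1.8]] z [0.1161 0.1145 0.1156 0.1155]
top held [ 0.63859451 -0.10499852  3.89846692]
  n [np.int64(74), np.int64(84), np.int64(79), np.int64(81)] res mm [[-0.4, -0.2], [-0.6, 0.1], [0.4, -0.2], [0.7, 0.2]] z [0.1162 0.1171 0.1164 0.1168]
scene held [ 0.63925429 -0.10801326  3.57909782]
  n [np.int64(41), np.int64(45), np.int64(50), np.int64(31)] res mm [[-0.6, -1.8], [-0.6, 0.7], [-0.8, -0.8], [2.0, 1.9]] z [0.1155 0.1154 0.1164 0.1161]
top held [ 0.63863239 -0.10443168  3.99641141]
18.0667 [ 0.50752753 -0.11548875  0.10899968] [ 1.54678160e+02 -2.28406461e-02  9.36151723e+01] [ 0.43821825 -0.20665205 -2.10292511] [-0.03110647  0.66364792 -0.01985349]
[-0.0, -0.0004, 0.0009, 0.0, 0.0, 0.0] | 1 mm 0.0 deg
end [ 0.5076 -0.1155  0.108 ] [ 1.5468e+02 -2.0000e-02  9.3620e+01]
```

>>> play_rows --pt "0 -0.0002 0.0004 0 0 0 0" --pt "0 -0.0004 0.0008 0 0 0 0" --pt "0 -0.0005 0.0011 0 0 0 0" --pt "0 -0.0005 0.0011 0 0 0 0" --pt "0 -0.0005 0.0011 0 0 0 0"

```text
clock: 18.48
tcp_pos: [0.5075, -0.1154, 0.1076]
ee_rot: [154.7, -0.0, 93.6]
force: [-0.7, -0.2, -2.4]
gripper_width: 0.0082
grip_force: 108.6
```

```bash
python3 - <<'E'
from h import *
for k in range(2):
  for c in("scene",):
    p,dd=snapshot(c); W=cloud(c,dd)
    print(c,"held",fit_tray(W,.6386,-.1066,3.5,ztop=.117,tol=.008))
o=get_obs(); print(o["clock"],o["tcp_pos"],o["ee_rot"],o["force"],o["ft_torque"])
E
```

```text
n [np.int64(62), np.int64(77), np.int64(68), np.int64(79)] res mm [[-0.4, -0.3], [-0.4, 0.4], [0.5, 0.0], [0.3, -0.1]] z [0.116  0.1159 0.1151 0.1161]
scene held [ 0.63909164 -0.10787921  3.51507451]
  n [np.int64(65), np.int64(70), np.int64(66), np.int64(76)] res mm [[-0.4, 0.0], [-0.5, -0.0], [0.5, -0.1], [0.5, 0.1]] z [0.1152 0.116  0.1158 0.116 ]
scene held [ 0.63918803 -0.10787038  3.58674443]
18.5833 [ 0.50746651 -0.1154243   0.10765511] [ 1.54690944e+02 -3.03105922e-02  9.36162758e+01] [-0.31765435  0.8607594  -3.78195975] [-0.04639342  0.64719669 -0.04852664]
```

>>> play_rows --pt "0 -0.0001 0.0003 0 0 0 0" --pt "0 -0.0002 0.0005 0 0 0 0" --pt "0 -0.0002 0.0005 0 0 0 0"

```text
clock: 18.83
tcp_pos: [0.5076, -0.1155, 0.1072]
ee_rot: [154.7, -0.0, 93.6]
force: [-0.0, -0.3, -2.7]
gripper_width: 0.008
grip_force: 108.7
```

>>> play_rows --pt "0 -0.0001 0.0003 0 0 0 0" --pt "0 -0.0002 0.0005 0 0 0 0" --pt "0 -0.0002 0.0005 0 0 0 0"

```text
clock: 19.08
tcp_pos: [0.5078, -0.1155, 0.107]
ee_rot: [154.7, -0.0, 93.6]
force: [-1.1, 0.6, 1.0]
gripper_width: 0.0077
grip_force: 109.3
```

>>> play_rows --pt "0 -0.0001 0.0003 0 0 0 0" --pt "0 -0.0002 0.0005 0 0 0 0" --pt "0 -0.0002 0.0005 0 0 0 0"

```text
clock: 19.33
tcp_pos: [0.508, -0.1156, 0.1068]
ee_rot: [154.6, -0.0, 93.6]
force: [-5.2, 1.3, 5.8]
gripper_width: 0.008
grip_force: 110.1
```

```bash
python3 - <<'E'
from h import *
p,dd=snapshot("scene"); W=cloud("scene",dd)
print("held",fit_tray(W,.6386,-.1066,3.5,ztop=.117,tol=.008))
o=get_obs(); print(o["clock"],o["tcp_pos"],o["ee_rot"],o["force"],o["ft_torque"])
E
```

```text
n [np.int64(68), np.int64(76), np.int64(71), np.int64(69)] res mm [[-0.4, -0.3], [-0.6, 0.4], [0.4, -0.0], [0.5, -0.0]] z [0.1156 0.1164 0.1149 0.1155]
held [ 0.63968583 -0.10801638  3.6355983 ]
19.3833 [ 0.50800654 -0.11562093  0.10684425] [ 1.54623780e+02 -2.97186306e-03  9.36173855e+01] [-5.17336521  0.44802314  5.73308248] [0.21582597 0.6731013  0.11558781]
```

>>> play_rows --pt "0 0 0 0 0 0 0" --pt "0 0 0 0 0 0 0.11" --pt "0 0 0 0 0 0 0.14" --pt "0 0 0 0 0 0 0.22" --pt "0 0 0 0 0 0 0.3" --squeeze 25

```text
clock: 19.8
tcp_pos: [0.5078, -0.1157, 0.1061]
ee_rot: [154.6, 0.0, 93.6]
force: [-0.5, 0.0, 0.9]
gripper_width: 0.0257
grip_force: 0.0
```

>>> play_rows --pt "0 0 0 0 0 0 0.3" --pt "0 0 0 0 0 0 0.3"

```text
clock: 19.97
tcp_pos: [0.5076, -0.1155, 0.106]
ee_rot: [154.7, -0.0, 93.6]
force: [-0.2, -0.5, -0.7]
gripper_width: 0.0258
grip_force: 0.0
```

```bash
python3 - <<'E'
from h import *
for c in("scene","top"):
    p,dd=snapshot(c); W=cloud(c,dd); print("tray",fit_tray(W,.6386,-.1066,3.5,ztop=.117,tol=.008))
    if c=="scene": cv2.imwrite("pics/r1.png",cv2.resize(p[240:400,220:420,::-1],None,fx=4,fy=3.75,interpolation=cv2.INTER_CUBIC))
o=get_obs(); print(o["clock"],o["tcp_pos"],o["ee_rot"],o["force"],o["gripper_width"])
E
```

```text
n [np.int64(68), np.int64(72), np.int64(68), np.int64(74)] res mm [[-0.5, -0.2], [-0.3, 0.1], [0.4, -0.1], [0.4, 0.2]] z [0.1148 0.116  0.115  0.115 ]
tray [ 0.63986598 -0.10806522  3.53619937]
  n [np.int64(40), np.int64(41), np.int64(42), np.int64(29)] res mm [[-1.1, -2.2], [-0.1, 0.6], [-1.0, -0.7], [2.1, 2.2]] z [0.1146 0.115  0.1153 0.1143]
tray [ 0.63858989 -0.1047828   3.70919345]
20.0667 [ 0.50762057 -0.11546089  0.10601811] [ 1.54682793e+02 -2.37804615e-02  9.36082374e+01] [-0.29815545  0.65250519  0.31738748] 0.025532205621333376
```

View pics/r1.png

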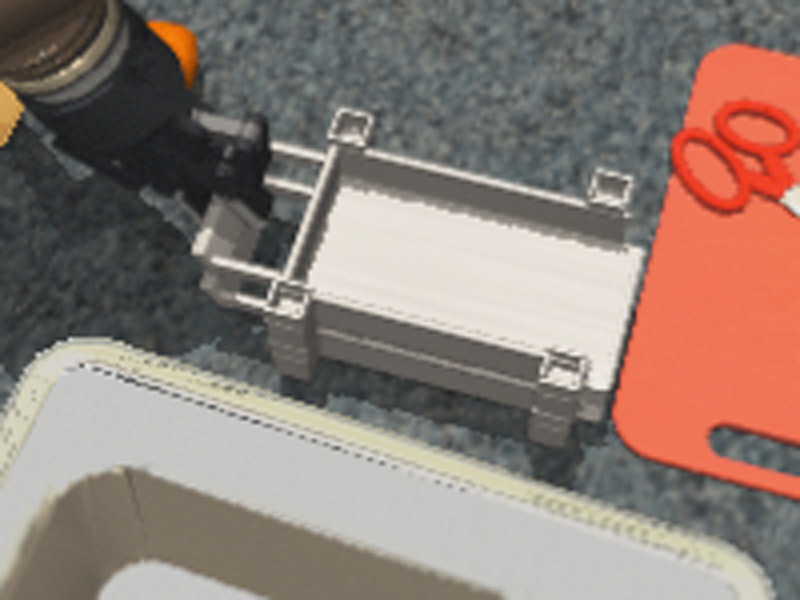

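>>> play_rows --pt "0 0 -0.01 0 0 0 0.3" --pt "0 0 -0.025 0 0 0 0.3" --pt "0 0 -0.04 0 0 0 0.3" --pt "0 0 -0.06 0 0 0 0.3" --pt "0 0 -0.07 0 0 0 0.3"

```text
clock: 20.48
tcp_pos: [0.4778, -0.1177, 0.1712]
ee_rot: [154.6, 0.1, 93.6]
force: [0.5, -0.5, 0.6]
gripper_width: 0.026
grip_force: 0.0
```

>>> play_rows --pt "0 0.01 -0.022 0 0 0 0.3" --pt "0 0.025 -0.054 0 0 0 0.3" --pt "0 0.042 -0.09 0 0 0 0.3" --pt "0 0.042 -0.09 0 0 0 0.3" --pt "0 0.042 -0.09 0 0 0 0.3"

```text
clock: 20.9
tcp_pos: [0.4785, -0.1183, 0.2726]
ee_rot: [154.3, 0.2, 93.6]
force: [1.0, 1.3, -0.7]
gripper_width: 0.0256
grip_force: 0.0
```

>>> play_rows --pt "0 0 0 0 0 0 0.3" --pt "0 0 0 0 0 0 0.3" --pt "0 0 0 0 0 0 0.3"

```text
clock: 21.15
tcp_pos: [0.4765, -0.117, 0.2664]
ee_rot: [154.9, -0.2, 93.6]
force: [-0.1, 0.1, -0.1]
gripper_width: 0.0254
grip_force: 0.0
```

```bash
python3 - <<'E'
from h import *
for c in("scene","top"):
    p,dd=snapshot(c); W=cloud(c,dd); print("tray",fit_tray(W,.6386,-.1066,3.5,ztop=.117,tol=.008))
    P=W.reshape(-1,3); m=(abs(P[:,2]-.075)<.005)&(np.hypot(P[:,0]-.600,P[:,1]-.245)<.11); q=P[m]
    A=np.c_[2*q[:,:2],np.ones(len(q))]; s=np.linalg.lstsq(A,(q[:,:2]**2).sum(1),rcond=None)[0]; print("bowl",s[:2])
    if c=="scene": cv2.imwrite("pics/f1.png",p[...,::-1])
spots(["onion_center","lemon_center","pepper_mill"])
o=get_obs(); print(o["clock"],o["tcp_pos"],o["qvel"].round(2),o["force"])
E
```

```text
n [np.int64(67), np.int64(77), np.int64(68), np.int64(71)] res mm [[-0.1, -0.3], [-0.4, 0.4], [0.2, -0.4], [0.3, 0.4]] z [0.1155 0.1155 0.1155 0.1153]
tray [ 0.63987312 -0.10806619  3.63399427]
bowl [0.60024219 0.2438235 ]
  n [np.int64(42), np.int64(45), np.int64(47), np.int64(1)] res mm [[-0.5, -1.7], [0.2, 1.6], [0.3, 0.2], [0.0, 0.0]] z [0.1149 0.115  0.1149 0.1205]
tray [ 0.63791434 -0.10551194  3.99669134]
bowl [0.59836862 0.24654159]
onion_center scene [([0.6137, 0.2315, 0.0377], 0.79), ([0.5076, -0.113, 0.1016], 0.46)]
onion_center top [([0.6084, 0.2353, 0.0359], 0.81)]
lemon_center scene [([0.6047, 0.2818, 0.0337], 0.76), ([0.3985, 0.1315, 0.0272], 0.6), ([0.4071, -0.0121, 0.0283], 0.52)]
lemon_center top [([0.6065, 0.2831, 0.0376], 0.91), ([0.4046, -0.0088, 0.0269], 0.91), ([0.3964, 0.1286, 0.0294], 0.79)]
pepper_mill scene [([0.6491, 0.4073, -0.0008], 0.67)]
pepper_mill top [([0.653, 0.4112, -0.002], 0.59)]
21.55 [ 0.47719252 -0.11743803  0.26850529] [ 0.   -0.12 -0.07 -0.06  0.05 -0.09] [ 1.03507581  0.4130008  -0.08966902]
```

View pics/f1.png

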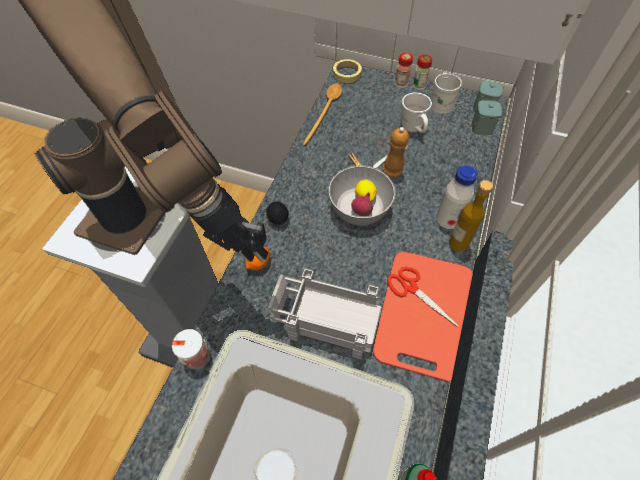

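The final picture shows the lemon and onion in the bowl (about 365,195). The trays are stacked home (about 335,310), the bystanders are unmoved and the arm is clear.

```bash
python3 -c "
from rig import *
print(finish_job())"
```

```text
the job is handed in; nothing more can be done
None
```

I handed the job in at about 21.6 s: the onion and lemon are in the bowl, the emptied tray is stacked fully home on the other tray and released, and the bowl, pepper mill and jam jar still stand where they were.

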